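# Nest three pans on the sprung hook, largest first

## Task

Hang up the three serving pans nested on the one hook, largest first, then the medium, then the small one, each with its mouth facing the hook's open end. There is only room for the third handle if you press the hanging ones back against the red spring collar while you bring it down behind the hook's upturned end, so that the spring then clamps all three. Be gentle with the hook and leave the mug, jar and bowl where they are.

Things in the scene. Friction and masses are not known exactly. Their poses are not given: they have to be found in the camera images.
- pan_large: Dark steel, dark wooden handle: square serving pan, 100 wide (y), 100 tall (z), 34 deep (x), walls 3, standing on edge, open mouth to -x, handle straight up, 180 tall in all. About 160 g, varies by a quarter. Origin on its underside below the handle's centre; the pan spans x -8 to +26. A shank 16 wide joins the mouth-side rim to the handle block (see its eye).
- pan_medium: Copper (orange-brown), brown wooden handle: square serving pan, 78 wide (y), 70 tall (z), 34 deep (x), walls 3, standing on edge, open mouth to -x, handle straight up, 170 tall in all. About 120 g, varies by a quarter. Origin on its underside below the handle's centre; the pan spans x -8 to +26. A shank 16 wide joins the mouth-side rim to the handle block (see its eye).
- pan_small: White enamel, red handle: square serving pan, 56 wide (y), 44 tall (z), 34 deep (x), walls 3, standing on edge, open mouth to -x, handle straight up, 162 tall in all. About 90 g, varies by a quarter. Origin on its underside below the handle's centre; the pan spans x -8 to +26. A shank 16 wide joins the mouth-side rim to the handle block (see its eye).
- eye_large (a point): Centre of the eye, 160 above the large pan's underside; axes as the pan's. The eye is an upright slot 14 wide (y), 24 tall (z), right through (x) the handle block, which is 16 thick (x), 26 wide (y) and reaches from 32 below to 20 above this point. Grip the block across its 26.
- eye_medium (a point): Centre of the eye, 150 above the medium pan's underside; axes as the pan's. The eye is an upright slot 14 wide (y), 24 tall (z), right through (x) the handle block, which is 16 thick (x), 26 wide (y) and reaches from 32 below to 20 above this point. Grip the block across its 26.
- eye_small (a point): Centre of the eye, 142 above the small pan's underside; axes as the pan's. The eye is an upright slot 14 wide (y), 24 tall (z), right through (x) the handle block, which is 16 thick (x), 26 wide (y) and reaches from 32 below to 20 above this point. Grip the block across its 26.
- hook: Fixed hook stand; origin under the post at table height, x from the hook's open end towards the post, z up. Black block 70 x 100 x 45 tall, foot of radius 45 centred at x = 30, post of diameter 16 at x = 0, level steel arm of diameter 8, axis at z = 225, running from the post to -x. A hung pan's eye centre is at z = 217; hung pans nest, with 15 head room each.
- hook_tip (a point): Top of the hook's upturned end (diameter 8), in the stand's frame at (-104, 0, 237): 8 above the arm's upper side. Behind it the free arm begins at x = -100. Axes as the stand's.
- collar (a joint): Travel in m of the red spring collar (diameter 22, 8 thick, around the arm) towards the post, 0 to 0.016. At 0 its face is at x = -58 in the stand's frame, 42 from the upturned end; three handle blocks need 48, so the seated nest holds it at about 0.006. Spring: 2.3 N at 0, 0.45 N more per mm.
- collar_face (a point): Centre of the collar's front face, on the arm's axis; moves with the collar.
- mug: Blue mug, 76 diameter, 90 tall, handle to its +y; origin at the centre of its underside. Bystander.
- jar: Amber jar, 60 diameter, 100 tall; origin at the centre of its underside. Bystander.
- bowl: White bowl, 110 diameter, 45 tall; origin at the centre of its underside. Bystander.
There are look-alikes about, which are no part of the job. Of the things shaped like the pan_large, the steel one is meant.

How it is judged:
By the outcome, as a careful person would: the job done as asked, in the order asked, and still so for the second after the job is handed in, with the robot touching nothing.
It also fails if it takes over 72 s, if anything falls off the work surface, if the arm or the gripper's body presses on something with over 40 N, if the wrist force passes 120 N, or if a joint passes its speed limit or range.

## Robot

A 6-joint arm with a two-finger parallel gripper is mounted at the origin on the work surface. World frame = base frame: x ahead of the robot, y to its left, z up, the work surface at z = 0. Lengths are in m, angles in rad, forces in N, time in s.
With the tool pointing down it reaches from about 0.225 to 0.875 m from the base axis. Payload 3.4 kg.
Tool frame: the origin (TCP) lies on the centre line of the jaws, within the pads' length; the fingertips stand 14 mm ahead of it and the grasp point (between the pads) lies 5 mm behind it; z points along the fingers, y is the line along which they close (so a half turn about z gives the same grasp; the last joint's range is limited). The gripper opens to 85 mm and grips with 20 to 120 N. Pads are 22 mm wide; open, the fingers measure 114 mm over their backs; the gripper's body (76 mm by 85 mm) begins 54 mm behind the grasp point. The pads swing forward as they close: fully open they stand 13 mm farther back than shut.
Start: joints at [1.051, 0.276, 1.505, -0, 1.361, -0.121], TCP at [0.223, 0.53, 0.245] pointing down, gripper open.
Joint ranges: [-2.89, 2.89], [-0.75, 2.08], [0.22, 2.7], [-1.18, 4.32], [0.11, 2.71], [-2.7, 2.7]. Speed limits (rad/s): [2.57, 2.57, 3.14, 3.14, 3.14, 3.14].

## Interface

Orientations are given as a rotation vector (axis times angle).
In Python, from cell import get_obs, read_camera, sign_off gives the robot as it stands. The module is installed in compiled form; this text tells all that it offers.
- The arm moves only by the tool carry_out, never from a script. Its argument "commands" is a list that holds one entry, the list of rows, each a list of 5 numbers: the opening, from 0 (shut) to 1 (fully open), then the shift along the tool's x, y, z in cm, then the turn about the tool's z in rad. A call has 1 to 8 rows; each row shifts and turns the commanded pose from where the row before left it, along the tool's axes as they then stand; what a row does not reach is not made up. A row lasts 1/10 s, in which the tool goes at most 50 mm and 8.59 degrees, less where a joint would pass 70% of its speed; a pose out of reach is approached as far as the arm can. A call with a gripper value outside its range is refused whole. The fingers move at their own pace and stop on an object; "grip_force" is the grip in N (left out, the last holds). Time passes only in rows, so rows that do not move let the fingers close. It gives the time, the measured TCP pose, the force, the opening and the grip force at its end, in the units of the state.
- get_obs(): the state, without advancing time (a new reading comes with each control period).
- read_camera(name): name is "side" or "top" or "wrist"; returns a dict with "pixels" (480x640x3 uint8, blue, green, red), "mtx" (3x3 intrinsics, pixels), "distortion" ([k1, k2, p1, p2, k3] as OpenCV has them; the pictures are not rectified), "world_to_cam" (4x4, takes a point from world to camera coordinates); the wrist camera has in their place "mount" (4x4, takes a point from camera to tool coordinates, whose origin is the TCP and whose axes are the flange's). Camera axes: x right, y up, looking along -z (the intrinsics and any distortion apply to the point x, -y, -z); pixel columns grow to the right and rows downward; lengths in m; the calibration is good to about 2 mm. A picture is of the moment at which its call begins: read the wrist's pose just before it. There is no depth.
- sign_off(): hands the job in; it is judged then, once.
The state is a dict: "t": time; "joints": joint angles; "qvel": joint speeds; "effort": joint torques, N m; "tcp_pos": TCP position; "orientation": TCP orientation; "wrist_force": force on the tool from outside, world axes, zero at the start; "ft_torque": the same for the moment, N m; "width": finger opening in m; "finger_force": force on a finger pad.
Only numpy, scipy, OpenCV 4.12 (cv2) and the standard library are available. Lean on these libraries where they do the work, as an engineer would, in place of code of your own. Each camera call takes 0.05 s, during which the arm holds its last target. There are 200 camera calls.

## Working session

There is one attempt and no reset: what is moved stays moved. The work goes in short steps, Python scripts to look and compute and a tool call to move; the robot and the scene stay as the last step left them, time stands still between calls to the robot, and variables do not carry over. Pictures are saved under pics/ and viewed, at most 10 in all, crops included, and the job is handed in when it is done.

Besides the shell and the picture viewer there is one more tool, called after "Call:" as a command line: name --argument value ..., lists and objects as JSON in quotes. carry_out: Moves the arm, as the interface text tells. Its arguments: {"type":"object","properties":{"commands":{"type":"array","items":{"type":"array","items":{"type":"array","items":{"type":"number"}}}},"grip_force":{"type":"number"}},"required":["commands"]}

```bash
mkdir -p pics; cat > h.py <<'E'
import numpy as np,cv2
from scipy.spatial.transform import Rotation as R
from cell import *
def cam(n):
    o=get_obs();c=read_camera(n)
    if n=="wrist":
        T=np.eye(4);T[:3,:3]=R.from_rotvec(o["orientation"]).as_matrix();T[:3,3]=o["tcp_pos"]
        c["c2w"]=T@np.array(c["mount"])
    else: c["c2w"]=np.linalg.inv(c["world_to_cam"])
    c["o"]=o
    return c
def ray(c,px):
    p=cv2.undistortPoints(np.array(px,float).reshape(-1,1,2),np.array(c["mtx"]),np.array(c["distortion"])).reshape(-1,2)
    d=np.c_[p[:,0],-p[:,1],-np.ones(len(p))]@c["c2w"][:3,:3].T
    return c["c2w"][:3,3],d
def onplane(c,px,z):
    o,d=ray(c,px); return o+d*((z-o[2])/d[:,2])[:,None]
def two(c1,p1,c2,p2):
    o1,d1=ray(c1,[p1]);o2,d2=ray(c2,[p2]);d1=d1[0];d2=d2[0]
    s=np.linalg.lstsq(np.c_[d1,-d2],o2-o1,rcond=None)[0]
    a=o1+d1*s[0];b=o2+d2*s[1];return (a+b)/2,np.linalg.norm(a-b)
def proj(c,P):
    P=np.atleast_2d(P);w=np.linalg.inv(c["c2w"]);q=P@w[:3,:3].T+w[:3,3]
    q=q*[1,-1,-1]
    return cv2.projectPoints(q,np.zeros(3),np.zeros(3),np.array(c["mtx"]),np.array(c["distortion"]))[0].reshape(-1,2)
E
python3 - <<'E'
from h import *
import pickle
np.set_printoptions(precision=3,suppress=True)
C={n:cam(n) for n in("side","top","wrist")}
pickle.dump(C,open("c0.pkl","wb"))
for n in C: cv2.imwrite(f"pics/{n}0.png",C[n]["pixels"]);print(n,C[n]["c2w"],C[n]["mtx"])
o=get_obs();print(o)
E
```

```text
side [[ 0.907  0.303 -0.294  0.208]
 [-0.422  0.661 -0.621 -0.937]
 [ 0.006  0.687  0.727  1.206]
 [ 0.     0.     0.     1.   ]] [[593.621   0.    309.712]
 [  0.    593.621 249.948]
 [  0.      0.      1.   ]]
top [[ 0.025  0.994 -0.105  0.491]
 [-1.     0.023 -0.015 -0.072]
 [-0.012  0.106  0.994  1.328]
 [ 0.     0.     0.     1.   ]] [[479.382   0.    315.622]
 [  0.    479.382 238.592]
 [  0.      0.      1.   ]]
wrist [[ 0.388 -0.871 -0.3    0.144]
 [ 0.922  0.366  0.129  0.562]
 [-0.003 -0.327  0.945  0.373]
 [ 0.     0.     0.     1.   ]] [[339.662   0.    319.942]
 [  0.    339.662 238.969]
 [  0.      0.      1.   ]]
{'t': 0.15, 'joints': array([ 1.051,  0.276,  1.506, -0.   ,  1.361, -0.121]), 'qvel': array([ 0.   , -0.003, -0.004,  0.001,  0.001,  0.002]), 'effort': array([  0.002, -41.715, -24.603,   0.   ,   0.008,   0.   ]), 'tcp_pos': array([0.223, 0.53 , 0.245]), 'orientation': array([-0.622, -3.079,  0.002]), 'wrist_force': array([ 0.049, -0.306,  0.391]), 'ft_torque': array([-0.001,  0.02 , -0.005]), 'finger_force': 0.0, 'width': 0.08559642157298808}
```

View pics/side0.png

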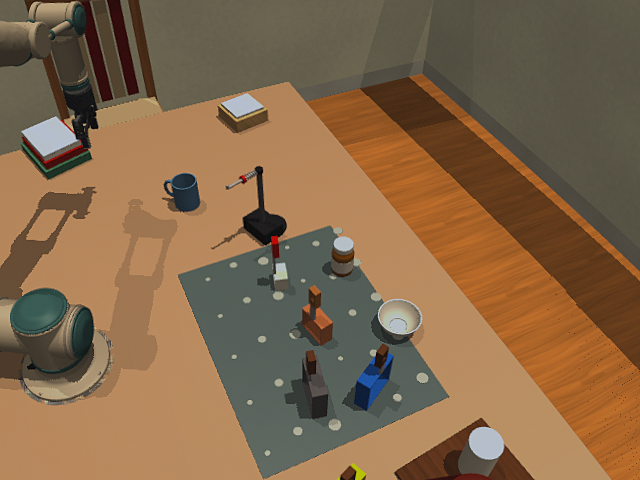

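View pics/top0.png

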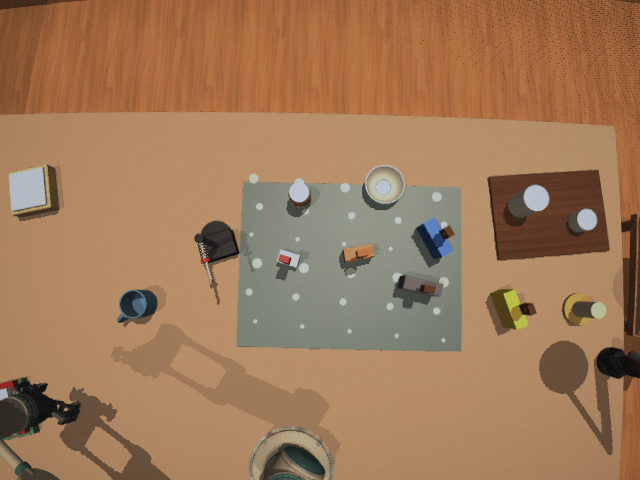

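The side view shows the hook (post top 260,170, tip 228,187) and the pans: steel (315,385), copper (317,320), white (280,275), with the blue look-alike at (375,385). In the top view the hook's arm runs from (203,237) to (213,285), and the pans are at (418,287), (358,253) and (288,260).

```bash
python3 - <<'E'
from h import *
import pickle
C=pickle.load(open("c0.pkl","rb"))
t=C["top"]["pixels"];s=C["side"]["pixels"]
def cr(i,x,y,w,h,W,H): return cv2.resize(i[y:y+h,x:x+w],(W,H),interpolation=cv2.INTER_CUBIC)
a=np.hstack([cr(t,190,215,60,90,200,300),cr(t,270,240,40,40,200,300)[:, :],cr(t,335,230,50,50,200,300),cr(t,390,262,60,50,200,300)])
# keep aspect: 
def sq(i,x,y,n): return cr(i,x,y,n,n,260,260)
r1=np.hstack([sq(t,190,220,90-20),sq(t,335,230,45),sq(t,390,262,54)])
r2=np.hstack([sq(s,220,160,80),sq(s,285,280,65),sq(s,280,345,75)])
cv2.imwrite("pics/crop0.png",np.vstack([r1,r2]))
r1=np.hstack([sq(t,268,240,40),sq(s,250,230,65)])
cv2.imwrite("pics/crop1.png",r1)
E
```

```text
(no output)
```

View pics/crop0.png

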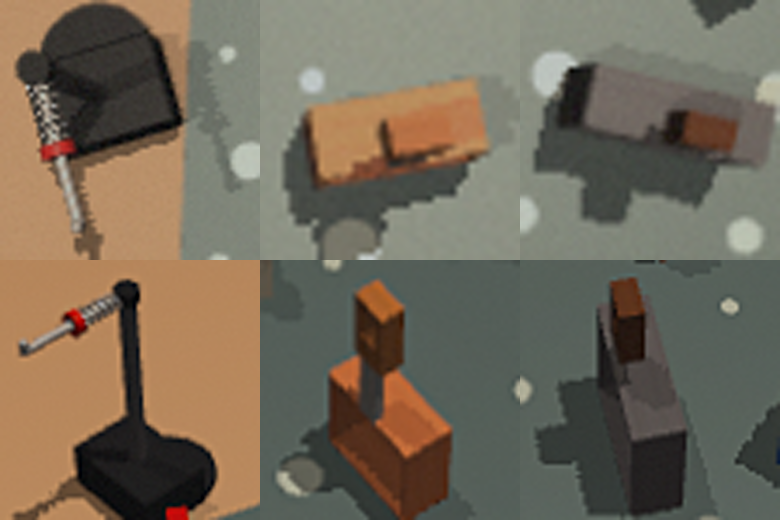

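View pics/crop1.png

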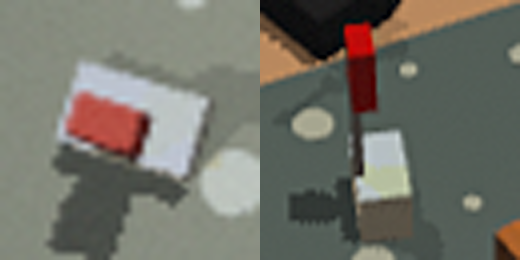

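```bash
python3 - <<'E'
from h import *
import pickle
np.set_printoptions(precision=4,suppress=True)
C=pickle.load(open("c0.pkl","rb"));t=C["top"];s=C["side"]
P={}
for n,a,b in [("tip",(211,281.5),(227,186)),("post",(199,238.3),(259,169.2)),("collar",(205.9,260.4),(243,179))]:
    P[n],e=two(t,a,s,b);print(n,P[n],e)
o=P["tip"]; d=(P["collar"]-o)[:2];d2=(P["post"]-o)[:2];print("yaw",np.degrees(np.arctan2(d[1],d[0])),np.degrees(np.arctan2(d2[1],d2[0])),np.linalg.norm(d2))
# handle tops in top view: mask by saturation/hue within windows, ray to plane
hsv=cv2.cvtColor(t["pixels"],cv2.COLOR_BGR2HSV)
for n,(x,y,w,h),zt,zb in [("large",(390,262,54,54),.18,.1),("medium",(335,230,45,45),.17,.07),("small",(268,240,40,40),.162,.044)]:
    sub=hsv[y:y+h,x:x+w]
    hh,ss,vv=[sub[...,i].astype(int) for i in range(3)]
    if n=="large": m=(ss>110)&((hh<15)|(hh>170))&(vv>65)
    if n=="medium": m=(ss>90)&((hh<18)|(hh>170))
    if n=="small": m=(ss>120)&((hh<10)|(hh>170))&(vv>150)
    k,lab,st,ce=cv2.connectedComponentsWithStats(m.astype(np.uint8))
    i=1+np.argmax(st[1:,4]);ys,xs=np.nonzero(lab==i)
    pts=np.c_[xs+x,ys+y].astype(float);z=zt if n!="medium" else zb
    W=onplane(t,pts,z)[:,:2]
    r=cv2.minAreaRect((W*1000).astype(np.float32));print(n,len(xs),"ctr",W.mean(0),r)
    # side-view handle
E
```

```text
tip [0.5034 0.1816 0.2339] 0.0029484028683331364
post [0.6031 0.2156 0.2292] 0.003172434267733519
collar [0.5519 0.1972 0.2279] 0.0027665558155407512
yaw 17.833920845422696 18.85838407265643 0.10525490256319626
large 69 ctr [ 0.4976 -0.3289] ((497.1701354980469, -329.07196044921875), (25.151979446411133, 15.699983596801758), 77.1764144897461)
medium 423 ctr [ 0.5896 -0.1654] ((589.4953002929688, -165.77389526367188), (37.269161224365234, 81.12134552001953), 10.807184219360352)
small 59 ctr [0.5638 0.0217] ((563.7925415039062, 21.702743530273438), (23.231143951416016, 14.666094779968262), 73.34813690185547)
```

Call:
carry_out --commands '[[[1,0,0,0,-0.1],[1,0,0,-1.5,-0.071],[1,-2.3,-3.88,0,0],[1,-2.3,-3.88,0,0],[1,-2.3,-3.88,0,0],[1,-2.3,-3.88,0,0],[1,-2.3,-3.88,0,0],[1,-2.3,-3.88,0,0]]]' --grip_force 40

```text
t: 0.95
tcp_pos: [0.3051, 0.2702, 0.2602]
orientation: [0.356, 3.121, -0.0]
wrist_force: [1.3, 0.6, -0.6]
width: 0.0853
finger_force: 0.0
```

Call:
carry_out --commands '[[[1,-2.3,-3.88,0,0],[1,-2.3,-3.88,0,0],[1,-2.3,-3.88,0,0],[1,-2.3,-3.88,0,0],[1,-2.3,-3.88,0,0],[1,-2.3,-3.88,0,0],[1,-2.3,-3.88,0,0],[1,-2.3,-3.88,0,0]]]'

```text
t: 1.75
tcp_pos: [0.4143, -0.0738, 0.2603]
orientation: [0.358, 3.121, 0.001]
wrist_force: [0.9, 0.3, -0.5]
width: 0.0853
finger_force: 0.0
```

Call:
carry_out --commands '[[[1,-2.3,-3.88,0,0],[1,-2.3,-3.88,0,0],[1,-2.3,-3.88,0,0],[1,-2.3,-3.88,0,0],[1,-2.3,-3.88,0,0],[1,-2.3,-3.88,0,0],[1,0,0,0,0],[1,0,0,0,0]]]'

```text
t: 2.55
tcp_pos: [0.4959, -0.3305, 0.2591]
orientation: [-0.359, -3.119, -0.003]
wrist_force: [0.3, 1.3, -0.3]
width: 0.0857
finger_force: 0.0
```

```bash
cat >> h.py <<'E'
np.set_printoptions(precision=4,suppress=True)
def yaw(o):
    m=R.from_rotvec(o["orientation"]).as_matrix();return np.degrees(np.arctan2(m[1,0],m[0,0]))%360
def delta(o,x,y,z,th):
    "turn first, then shift (cm) in tool axes at yaw th"
    turn=-np.radians((th-yaw(o)+180)%360-180);t=np.radians(th);d=(np.array([x,y,z])-o["tcp_pos"])*100
    return "turn %.3f  shift %.2f %.2f %.2f"%(turn,d[0]*np.cos(t)+d[1]*np.sin(t),d[0]*np.sin(t)-d[1]*np.cos(t),-d[2])
def st(o): print("t %.2f"%o["t"],"tcp",o["tcp_pos"],"yaw %.2f"%yaw(o),"F",o["wrist_force"],"w %.4f"%o["width"],"ff %.1f"%o["finger_force"],"j",o["joints"])
E
python3 - <<'E'
from h import *
c=cam("wrist");st(c["o"]);cv2.imwrite("pics/w1.png",c["pixels"])
import pickle;pickle.dump(c,open("c1.pkl","wb"))
print(proj(c,[[.497,-.329,.18]]))
E
```

```text
t 2.55 tcp [ 0.4959 -0.3305  0.2591] yaw 166.85 F [ 0.31    1.2566 -0.2961] w 0.0857 ff 0.0 j [-0.7049  0.3018  1.4332  0.0004  1.4091 -2.0463]
[[323.5769 259.4711]]
```

View pics/w1.png

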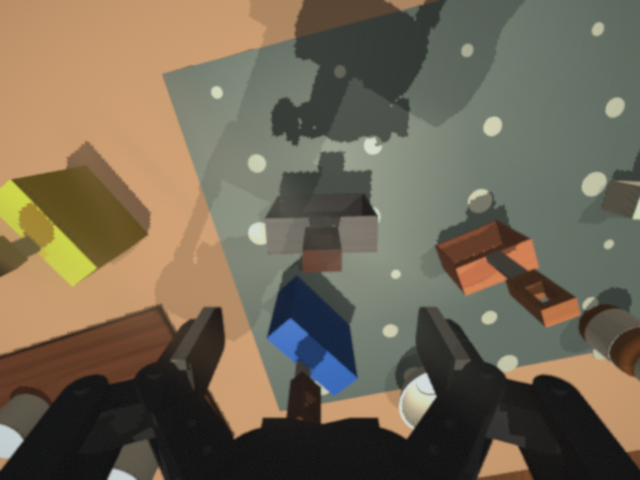

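The wrist view shows the steel pan's handle top face at about (322,261), rows 250–272, square to the tool. The blue look-alike lies beyond it and the copper pan is at right (490,260).

```bash
python3 - <<'E'
from h import *
import pickle
c=pickle.load(open("c1.pkl","rb"));o=c["o"]
hsv=cv2.cvtColor(c["pixels"],cv2.COLOR_BGR2HSV).astype(int)
x0,y0=290,215;sub=hsv[y0:y0+70,x0:x0+70]
print(sub[10:62:4,32]);
m=(sub[...,1]>90)&((sub[...,0]<15)|(sub[...,0]>170))&(sub[...,2]>75)
k,l,s,ce=cv2.connectedComponentsWithStats(m.astype(np.uint8));i=1+np.argmax(s[1:,4]);print(s[i])
ys,xs=np.nonzero(l==i);pts=np.c_[xs+x0,ys+y0]
W=onplane(c,pts,.18)[:,:2];r=cv2.minAreaRect((W*1000).astype(np.float32));print(r)
E
```

```text
[[ 23  28  74]
 [ 24  40  63]
 [ 18  39  65]
 [ 17  50  71]
 [ 15  50  71]
 [ 18  44  69]
 [ 11  74  83]
 [ 10 102 103]
 [ 10 105 104]
 [ 10 113 106]
 [ 10 116 101]
 [ 10 115 102]
 [ 39  28 118]]
[ 12  35  39  22 801]
((497.42510986328125, -330.767822265625), (25.20548439025879, 15.006402015686035), 76.850830078125)
```

Call:
carry_out --commands '[[[0.7,-0.15,0,2.5,0],[0.7,0,0,2.5,0],[0.7,0,0,2.5,0],[0.7,0,0,1.7,0],[0.7,0,0,0.7,0],[0,0,0,0,0],[0,0,0,0,0],[0,0,0,0,0]]]' --grip_force 40

```text
t: 3.4
tcp_pos: [0.4983, -0.3303, 0.1627]
orientation: [0.356, 3.119, -0.002]
wrist_force: [-0.6, 1.6, 2.5]
width: 0.0255
finger_force: 40.4
```

Call:
carry_out --commands '[[[0,0,0,0,0],[0,0,0,0,0],[0,0,0,-1,0],[0,0,0,-2,0],[0,0,0,-2,0],[0,0,0,-2,0],[0,0,0,0,0]]]'

```text
t: 4.1
tcp_pos: [0.4988, -0.3316, 0.2343]
orientation: [0.357, 3.116, -0.006]
wrist_force: [-0.3, -0.7, -1.5]
width: 0.0253
finger_force: 39.9
```

```bash
python3 - <<'E'
from h import *
o=get_obs();st(o)
E
```

```text
t 4.10 tcp [ 0.4988 -0.3316  0.2343] yaw 166.94 F [-0.306  -0.6504 -1.5431] w 0.0253 ff 39.9 j [-0.7027  0.3149  1.4757 -0.0003  1.3449 -2.0454]
```

Call:
carry_out --commands '[[[0,3,0,0,0],[0,3,0,0,0],[0,0,0,0,-0.136],[0,0,0,0,-0.136],[0,0,0,0,-0.136],[0,0,0,0,-0.134],[0,-1.9,3.9,0,0],[0,-1.9,3.9,0,0]]]'

```text
t: 4.9
tcp_pos: [0.4506, -0.2305, 0.2298]
orientation: [0.487, -3.102, -0.002]
wrist_force: [0.6, -0.3, -2.0]
width: 0.0253
finger_force: 40.2
```

Call:
carry_out --commands '[[[0,-1.9,3.9,0,0],[0,-1.9,3.9,0,0],[0,-1.9,3.9,0,0],[0,-1.9,3.9,0,0],[0,-1.9,3.9,0,0],[0,-1.9,3.9,0,0],[0,0,0,0,0],[0,0,0,0,0]]]'

```text
t: 5.7
tcp_pos: [0.4867, 0.0276, 0.2304]
orientation: [0.496, -3.1, 0.001]
wrist_force: [-0.6, -0.9, -2.0]
width: 0.0251
finger_force: 40.6
```

```bash
python3 - <<'E'
from h import *
c=cam("wrist");st(c["o"]);cv2.imwrite("pics/w2.png",c["pixels"])
import pickle;pickle.dump(c,open("c2.pkl","wb"))
print(proj(c,[[.5034,.1816,.237]]))
E
```

```text
t 5.70 tcp [0.4867 0.0276 0.2304] yaw 198.16 F [-0.5858 -0.9189 -2.0404] w 0.0251 ff 40.6 j [-0.0855  0.1544  1.706  -0.001   1.2829 -1.973 ]
[[610.0066 447.0808]]
```

View pics/w2.png

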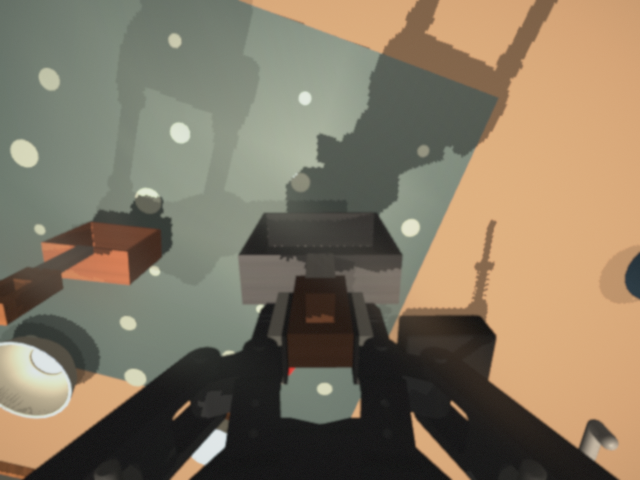

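The hook tip shows at right bottom (600,430), only partly in view; the held pan's handle is squarely between the pads at (320,320). I'll raise and move forward to see the whole arm.

Call:
carry_out --commands '[[[0,0,0,-4,0],[0,0,0,-4,0],[0,0,0,-4,0],[0,-4,0,0,0],[0,-4,0,0,0],[0,0,0,0,0],[0,0,0,0,0]]]'

```text
t: 6.45
tcp_pos: [0.5635, 0.0499, 0.3498]
orientation: [0.488, -3.1, 0.0]
wrist_force: [0.1, 0.1, -1.1]
width: 0.025
finger_force: 40.7
```

```bash
python3 - <<'E'
from h import *
c=cam("wrist");st(c["o"])
import pickle;pickle.dump(c,open("c3.pkl","wb"))
p=proj(c,[[.5034,.1816,.237],[.6025,.2135,.225]]);print(p)
im=c["pixels"];cv2.imwrite("pics/w3.png",cv2.resize(im[200:480,400:640],None,fx=2.1,fy=2.1,interpolation=cv2.INTER_CUBIC))
E
```

```text
t 6.45 tcp [0.5635 0.0499 0.3498] yaw 197.88 F [ 0.1208  0.0721 -1.1363] w 0.0250 ff 40.7 j [-0.0341  0.2245  1.3224 -0.0008  1.5978 -1.917 ]
[[514.4706 220.5925]
 [484.7496 331.7435]]
```

View pics/w3.png

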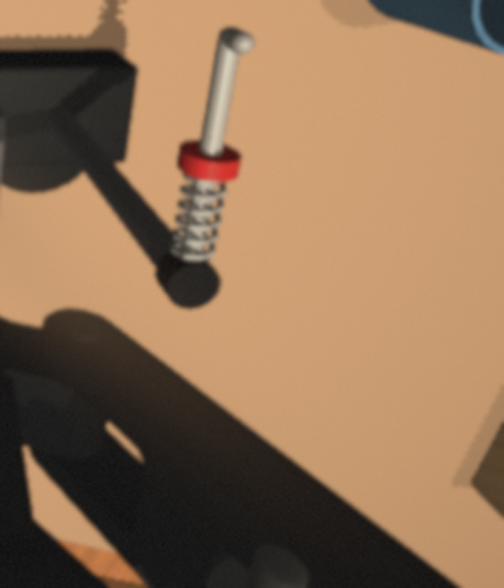

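The crop shows the tip top at about (514,220) full-frame, the arm running down to the red collar at (500,276) and the post top at (490,333).

```bash
python3 - <<'E'
from h import *
import pickle
c=pickle.load(open("c3.pkl","rb"));im=c["pixels"];hsv=cv2.cvtColor(im,cv2.COLOR_BGR2HSV).astype(int)
pts=[]
for r in range(224,266):
    row=hsv[r,485:530];m=row[:,1]<70
    xs=np.nonzero(m)[0]+485
    if len(xs): pts.append((xs.mean(),r)); 
    if r%5==4: print(r,xs.min() if len(xs) else 0,xs.max() if len(xs) else 0)
pts=np.array(pts)
a=pts[(pts[:,1]>=230)&(pts[:,1]<=264)]
W=onplane(c,a,.225)[:,:2];vx,vy,x0,y0=cv2.fitLine((W*1000).astype(np.float32),cv2.DIST_HUBER,0,.01,.01).ravel()
print("arm yaw",np.degrees(np.arctan2(vy,vx)),x0,y0)
m=(hsv[250:300,470:530,1]>150)&((hsv[250:300,470:530,0]<8)|(hsv[250:300,470:530,0]>172));ys,xs=np.nonzero(m)
q=np.array([[xs.mean()+470,ys.mean()+250]]);print("collar",q,onplane(c,q,.225),onplane(c,q,.229))
print("tip",onplane(c,[(512.5,218.5),(514.3,220)],.237),"post",onplane(c,[(490.5,333)],.237))
E
```

```text
224 504 517
229 503 512
234 502 511
239 501 510
244 500 509
249 499 508
254 498 507
259 498 507
264 497 506
arm yaw 18.451595 526.6021 192.22289
collar [[498.9888 277.8347]] [[0.5521 0.201  0.225 ]] [[0.551  0.1982 0.229 ]]
tip [[0.5024 0.1794 0.237 ]
 [0.503  0.1813 0.237 ]] post [[0.5965 0.2097 0.237 ]]
```

Call:
carry_out --commands '[[[0,3.7,0,0,-0.009],[0,3.8,0,0,0],[0,0,3.6,3,0],[0,0,3.6,3,0],[0,0,3.6,3,0],[0,0,3.7,3,0],[0,0,0,0,0]]]'

```text
t: 7.2
tcp_pos: [0.4401, 0.1672, 0.2276]
orientation: [0.508, -3.09, -0.003]
wrist_force: [-0.6, -0.2, -1.2]
width: 0.0251
finger_force: 41.2
```

Call:
carry_out --commands '[[[0,-1.9,0,0,0],[0,-1.9,0,0,0],[0,0,0,0,0],[0,0,0,0,0],[0,0,0,0,0]]]'

```text
t: 7.7
tcp_pos: [0.4812, 0.1767, 0.2316]
orientation: [0.504, -3.1, 0.0]
wrist_force: [1.0, -0.4, -2.2]
width: 0.0253
finger_force: 41.2
```

```bash
python3 - <<'E'
from h import *
c=cam("wrist");st(c["o"]);s=cam("side");t=cam("top")
import pickle;pickle.dump((c,s,t),open("c4.pkl","wb"))
for l in [(.504,.183),(.5047,.1852),(.5034,.1816)]: print(proj(c,[l+(.237,)]),proj(s,[l+(.237,)]))
a=cv2.resize(c["pixels"][250:450,220:420],(500,500),interpolation=cv2.INTER_CUBIC)
b=cv2.resize(s["pixels"][150:250,190:290],(300,300),interpolation=cv2.INTER_CUBIC)
b=np.vstack([b,np.zeros((200,300,3),np.uint8)])
cv2.imwrite("pics/w4.png",np.hstack([a,b]))
E
```

```text
t 7.70 tcp [0.4812 0.1767 0.2316] yaw 198.46 F [ 0.9621 -0.4177 -2.193 ] w 0.0253 ff 41.2 j [ 0.2163  0.191   1.6561 -0.0003  1.2953 -1.6766]
[[317.707  379.4848]] [[226.3185 184.6791]]
[[321.8659 381.9327]] [[226.2925 184.0886]]
[[315.1556 377.6538]] [[226.277  185.0724]]
```

View pics/w4.png

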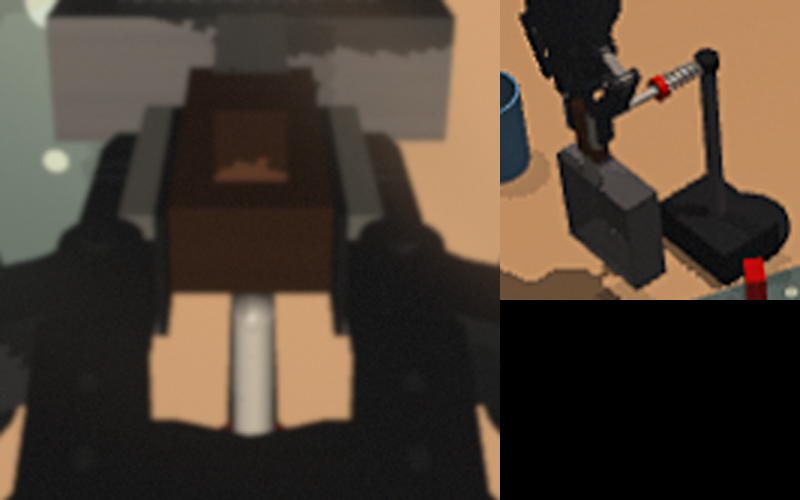

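The wrist view shows the tip at crop x≈253 and the handle block centred at 250, so they line up to within 0.5 mm and the arm is parallel to the tool. The side view confirms the pan is in front of the hook's end. I'll thread it on.

Call:
carry_out --commands '[[[0,-0.5,0.05,0.1,0],[0,-0.7,0,0,0],[0,-0.8,0,0,0],[0,-0.8,0,0,0],[0,0,0,0,0],[0,0,0,0,0]]]'

```text
t: 8.45
tcp_pos: [0.5087, 0.1872, 0.23]
orientation: [0.506, -3.1, 0.0]
wrist_force: [-0.3, -0.1, -2.3]
width: 0.0254
finger_force: 41.2
```

Call:
carry_out --commands '[[[0,-0.8,0,0,0],[0,-0.8,0,0,0],[0,-0.8,0,0,0],[0,-0.4,0,0,0],[0,0,0,0,0],[0,0,0,0,0]]]'

```text
t: 9.05
tcp_pos: [0.535, 0.196, 0.2301]
orientation: [0.505, -3.1, 0.0]
wrist_force: [-0.2, -0.4, -2.2]
width: 0.0252
finger_force: 41.2
```

```bash
python3 - <<'E'
from h import *
st(get_obs())
E
```

```text
t 9.05 tcp [0.535  0.196  0.2301] yaw 198.52 F [-0.1901 -0.3684 -2.2347] w 0.0252 ff 41.2 j [ 0.229   0.2772  1.5414  0.      1.3237 -1.665 ]
```

Call:
carry_out --commands '[[[0,0,0,0.4,0],[0,0,0,0.4,0],[0,0,0,0.2,0],[0,0,0,0,0],[0,0,0,0,0]]]'

```text
t: 9.55
tcp_pos: [0.535, 0.196, 0.2203]
orientation: [-0.506, 3.101, 0.0]
wrist_force: [0.1, 0.1, -1.5]
width: 0.0254
finger_force: 41.4
```

Call:
carry_out --commands '[[[0,0,0,0.1,0],[0,0,0,0.1,0],[0,0,0,0,0],[0,0,0,0,0]]]'

```text
t: 9.95
tcp_pos: [0.5353, 0.1961, 0.2194]
orientation: [-0.505, 3.099, 0.0]
wrist_force: [-2.7, -1.1, 6.4]
width: 0.0255
finger_force: 42.1
```

Call:
carry_out --commands '[[[0,0,0,-0.1,0],[0.6,0,0,0,0],[0.6,0,0,0,0],[0.6,0,0,0,0],[0.6,0,0,-1,0],[0.6,0,0,-2,0],[0.6,0,0,-3,0],[0.8,0,0,-3,0]]]'

```text
t: 10.75
tcp_pos: [0.535, 0.196, 0.3106]
orientation: [0.505, -3.1, -0.0]
wrist_force: [0.6, 0.6, -0.3]
width: 0.0643
finger_force: 0.0
```

Call:
carry_out --commands '[[[0.8,0,0,0,0.134],[0.8,0.3,-4.6,0,0],[0.8,0.3,-4.6,0,0],[0.8,0.3,-4.6,0,0],[0.8,0.3,-4.6,0,0],[0.8,0.3,-4.6,0,0],[0.8,0.3,-4.6,0,0],[0.8,0.3,-4.6,0,0]]]'

```text
t: 11.55
tcp_pos: [0.5752, -0.1261, 0.3102]
orientation: [-0.297, 3.126, -0.0]
wrist_force: [0.8, 0.5, -0.3]
width: 0.0682
finger_force: 0.0
```

Call:
carry_out --commands '[[[0.8,0.3,-4.3,2,0],[0.8,0,0,2,0],[0.8,0,0,2,0],[0.8,0,0,0,0],[0.8,0,0,0,0]]]'

```text
t: 12.05
tcp_pos: [0.5804, -0.167, 0.2499]
orientation: [-0.297, 3.127, -0.0]
wrist_force: [0.3, 1.0, -0.0]
width: 0.0686
finger_force: 0.0
```

```bash
python3 - <<'E'
from h import *
import pickle
c=cam("wrist");s=cam("side");st(c["o"])
pickle.dump((c,s),open("c5.pkl","wb"))
print(proj(c,[[.58,-.167,.17]]))
a=cv2.resize(c["pixels"][170:370,220:420],(500,500),interpolation=cv2.INTER_CUBIC)
b=cv2.resize(s["pixels"][150:250,190:290],(300,300),interpolation=cv2.INTER_CUBIC)
cv2.imwrite("pics/w5.png",np.hstack([a,np.vstack([b,np.zeros((200,300,3),np.uint8)])]))
E
```

```text
t 12.05 tcp [ 0.5804 -0.167   0.2499] yaw 190.85 F [ 0.3201  0.978  -0.0151] w 0.0686 ff 0.0 j [-0.3954  0.317   1.4335  0.0001  1.3908 -2.1555]
[[320.681  257.5055]]
```

View pics/w5.png

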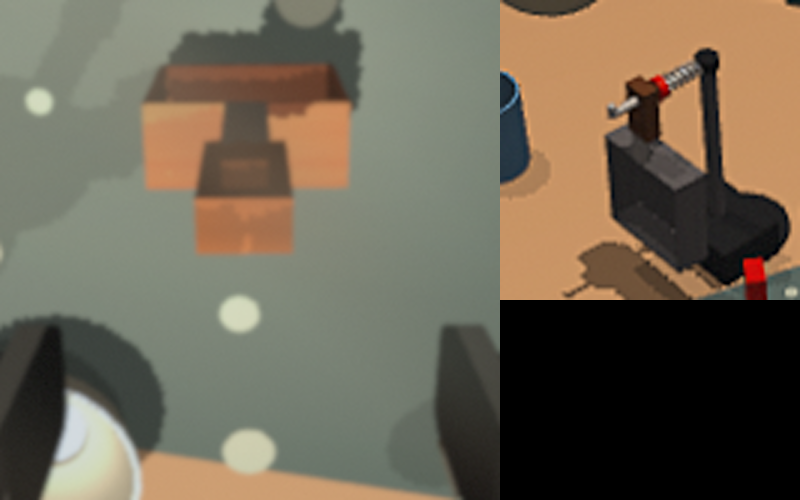

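The large pan hangs on the arm just before the collar. The medium handle's top face is at crop (245,226), square to the tool.

```bash
python3 - <<'E'
from h import *
import pickle
c,s=pickle.load(open("c5.pkl","rb"));o=c["o"]
k=lambda p:np.array(p)/2.5+[220,170]
q=onplane(c,[k(p) for p in[(195,198),(293,198),(195,254),(294,254)]],.17)[:,:2];m=q.mean(0)
print(q,m,np.linalg.norm(q[0]-q[1]),np.linalg.norm(q[0]-q[2]),np.degrees(np.arctan2(*(q[3]-q[2])[::-1])),np.degrees(np.arctan2(*(q[1]-q[0])[::-1])))
u=np.array([np.cos(np.radians(10.85)),np.sin(np.radians(10.85))])
print(delta(o,*(m-.0035*u),.152,190.85))
E
```

```text
[[ 0.577  -0.1827]
 [ 0.5722 -0.1575]
 [ 0.5929 -0.18  ]
 [ 0.5879 -0.1539]] [ 0.5825 -0.1685] 0.02570730514495985 0.016085590680710676 100.87024395886658 100.8684854377941
turn -0.000  shift 0.17 -0.19 9.79
```

Call:
carry_out --commands '[[[0.7,0.17,-0.19,2.5,0],[0.7,0,0,2.5,0],[0.7,0,0,2.5,0],[0.7,0,0,1.7,0],[0.7,0,0,0.6,0],[0,0,0,0,0],[0,0,0,0,0],[0,0,0,0,0]]]'

```text
t: 12.95
tcp_pos: [0.5799, -0.1693, 0.153]
orientation: [-0.297, 3.125, -0.002]
wrist_force: [-0.5, 0.7, 2.8]
width: 0.0256
finger_force: 39.9
```

Call:
carry_out --commands '[[[0,0,0,0,0],[0,0,0,0,0],[0,0,0,-1,0],[0,0,0,-2,0],[0,0,0,-2,0],[0,0,0,-2.7,0],[0,0,0,0,0],[0,0,0,0,0]]]'

```text
t: 13.75
tcp_pos: [0.5788, -0.1693, 0.2285]
orientation: [-0.297, 3.127, -0.0]
wrist_force: [0.1, -0.3, -1.7]
width: 0.0253
finger_force: 39.5
```

```bash
python3 - <<'E'
from h import *
o=get_obs();st(o)
u=np.array([np.cos(np.radians(18.5)),np.sin(np.radians(18.5))])
tip=np.array([.4812,.1767])+.0225*u+.0005*np.array([-u[1],u[0]]);print(tip)
print("A",tip-.06*u,delta(o,*(tip-.06*u),.232,198.5))
E
```

```text
t 13.75 tcp [ 0.5788 -0.1693  0.2285] yaw 190.84 F [ 0.1195 -0.3188 -1.7448] w 0.0253 ff 39.5 j [-0.3998  0.3271  1.4721 -0.      1.3419 -2.1597]
[0.5024 0.1843]
A [0.4455 0.1653] turn -0.134  shift 2.03 35.95 -0.35
```

Call:
carry_out --commands '[[[0,3,0,-0.1,0],[0,3,0,-0.2,-0.134],[0,0,4.5,0,0],[0,0,4.5,0,0],[0,0,4.5,0,0],[0,0,4.5,0,0],[0,0,4.5,0,0],[0,0,4.5,0,0]]]'

```text
t: 14.55
tcp_pos: [0.4321, 0.0769, 0.2297]
orientation: [0.504, -3.098, -0.001]
wrist_force: [-0.3, 0.7, -0.9]
width: 0.0255
finger_force: 39.9
```

Call:
carry_out --commands '[[[0,0,4.5,0,0],[0,0,4.45,0,0],[0,-2,0,0,0],[0,-2,0,0,0],[0,-2,0,0,0],[0,-1.4,0,0,0],[0,0,0,0,0],[0,0,0,0,0]]]'

```text
t: 15.35
tcp_pos: [0.4748, 0.1835, 0.2303]
orientation: [0.505, -3.097, 0.0]
wrist_force: [0.2, -0.4, -1.5]
width: 0.0256
finger_force: 40.4
```

```bash
python3 - <<'E'
from h import *
c=cam("wrist");o=c["o"];st(o)
import pickle;pickle.dump(c,open("c6.pkl","wb"))
u=np.array([np.cos(np.radians(18.5)),np.sin(np.radians(18.5))])
d=(o["tcp_pos"][:2]-[.5024,.1843]);print("along",d@u,"lat",d@[-u[1],u[0]])
cv2.imwrite("pics/w6.png",cv2.resize(c["pixels"][250:450,220:420],(500,500),interpolation=cv2.INTER_CUBIC))
E
```

```text
t 15.35 tcp [0.4748 0.1835 0.2303] yaw 198.50 F [ 0.2362 -0.3822 -1.5334] w 0.0256 ff 40.4 j [ 0.232   0.1878  1.6636 -0.      1.2935 -1.6618]
along -0.02639980384747358 lat 0.007970830173864067
```

View pics/w6.png

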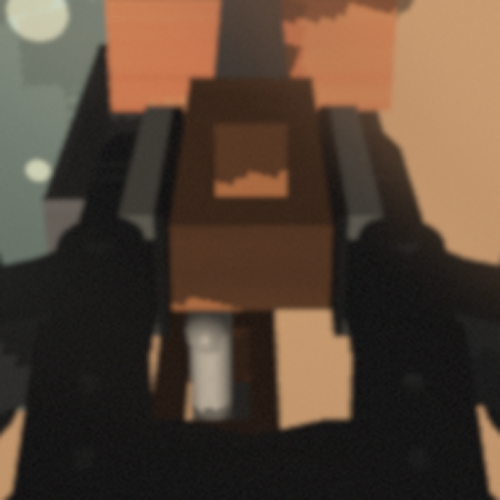

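The tip shows at crop x≈207 against the handle at 250, so I am about 7.5 mm too far to +y'; the large pan's block is visible behind the tip.

Call:
carry_out --commands '[[[0,0,-0.4,-0.1,0],[0,0,-0.35,0,0],[0,0,0,0,0],[0,0,0,0,0]]]'

```text
t: 15.8
tcp_pos: [0.4782, 0.1765, 0.2325]
orientation: [-0.505, 3.1, 0.0]
wrist_force: [-0.9, 0.5, -0.8]
width: 0.0252
finger_force: 40.4
```

```bash
python3 - <<'E'
from h import *
c=cam("wrist");o=c["o"];st(o)
u=np.array([np.cos(np.radians(18.5)),np.sin(np.radians(18.5))])
d=(o["tcp_pos"][:2]-[.5024,.1843]);print("along",d@u,"lat",d@[-u[1],u[0]])
g=cv2.cvtColor(c["pixels"],cv2.COLOR_BGR2HSV).astype(int)
for r in (382,390,398,406): 
    x=np.nonzero((g[r,280:360,1]<60)&(g[r,280:360,2]>110))[0]+280; print(r,x.min(),x.max(),len(x))
E
```

```text
t 15.80 tcp [0.4782 0.1765 0.2325] yaw 198.49 F [-0.8834  0.4537 -0.7712] w 0.0252 ff 40.4 j [ 0.217   0.1854  1.661   0.0002  1.2949 -1.6765]
along -0.025444878430349937 lat 0.00033835480450667164
382 312 326 15
390 312 326 15
398 312 326 15
406 313 325 13
```

Call:
carry_out --commands '[[[0,-0.5,0,0.1,0],[0,-0.7,0,0,0],[0,-0.8,0,0,0],[0,-0.8,0,0,0],[0,0,0,0,0],[0,0,0,0,0]]]'

```text
t: 16.45
tcp_pos: [0.505, 0.1858, 0.231]
orientation: [0.505, -3.1, 0.0]
wrist_force: [-1.8, 0.3, -0.7]
width: 0.0251
finger_force: 40.3
```

Call:
carry_out --commands '[[[0,-0.5,0,0,0],[0,-0.5,0,0,0],[0,-0.5,0,0,0],[0,0,0,0,0],[0,0,0,0,0]]]'

```text
t: 16.95
tcp_pos: [0.5191, 0.1905, 0.2313]
orientation: [0.505, -3.1, -0.0]
wrist_force: [-1.0, -0.5, -0.1]
width: 0.0253
finger_force: 40.4
```

```bash
cat >> h.py <<'E'
def al(o):
    u=np.array([np.cos(np.radians(18.5)),np.sin(np.radians(18.5))]);d=(o["tcp_pos"][:2]-[.5024,.1843]);print("along %.4f lat %.4f"%(d@u,d@[-u[1],u[0]]))
E
python3 - <<'E'
from h import *
o=get_obs();st(o);al(o)
E
```

```text
t 16.95 tcp [0.5191 0.1905 0.2313] yaw 198.52 F [-0.9758 -0.4916 -0.1044] w 0.0253 ff 40.4 j [ 0.2259  0.2513  1.5753  0.      1.3153 -1.6682]
along 0.0178 lat 0.0006
```

Call:
carry_out --commands '[[[0,0,0,0.4,0],[0,0,0,0.4,0],[0,0,0,0.2,0],[0,0,0,0,0],[0,0,0,0,0]]]'

```text
t: 17.45
tcp_pos: [0.5191, 0.1905, 0.2212]
orientation: [0.506, -3.101, -0.0]
wrist_force: [0.2, 0.2, -0.9]
width: 0.0249
finger_force: 40.4
```

Call:
carry_out --commands '[[[0,0,0,0.1,0],[0,0,0,0.1,0],[0,0,0,0,0],[0,0,0,0,0]]]'

```text
t: 17.85
tcp_pos: [0.5193, 0.1905, 0.2199]
orientation: [-0.505, 3.1, 0.0]
wrist_force: [-1.1, -0.5, 2.4]
width: 0.0253
finger_force: 40.9
```

```bash
python3 - <<'E'
from h import *
o=get_obs();st(o);al(o)
s=cam("side");t=cam("top")
b=cv2.resize(s["pixels"][160:260,190:290],(600,600),interpolation=cv2.INTER_CUBIC)
cv2.imwrite("pics/s7.png",b)
E
```

```text
t 17.85 tcp [0.5193 0.1905 0.2199] yaw 198.52 F [-1.1488 -0.5271  2.4174] w 0.0253 ff 40.9 j [ 0.2258  0.2582  1.5948  0.0001  1.2876 -1.6682]
along 0.0180 lat 0.0006
```

Call:
carry_out --commands '[[[0,0,0,-0.1,0],[0.6,0,0,0,0],[0.6,0,0,0,0],[0.6,0,0,0,0],[0.6,0,0,-1,0],[0.6,0,0,-2,0],[0.6,0,0,-3,0],[0.8,0,0,-3,0]]]'

```text
t: 18.75
tcp_pos: [0.5189, 0.1904, 0.3117]
orientation: [0.505, -3.1, -0.0]
wrist_force: [0.6, -0.2, -0.3]
width: 0.0642
finger_force: 0.0
```

Call:
carry_out --commands '[[[0.8,0,0,0,0.14],[0.8,0,0,0,0.14],[0.8,0,0,0,0.14],[0.8,0,0,0,0.14],[0.8,0,0,0,0.054],[0.8,-2.3,-3.72,0,0],[0.8,-2.3,-3.72,0,0],[0.8,-2.3,-3.72,0,0]]]'

```text
t: 19.55
tcp_pos: [0.5535, 0.0628, 0.3112]
orientation: [0.453, 3.107, 0.0]
wrist_force: [1.0, 1.0, 1.1]
width: 0.0683
finger_force: 0.0
```

Call:
carry_out --commands '[[[0.8,-2.3,-3.72,0,0],[0.8,0,0,2.2,0],[0.8,0,0,2.2,0],[0.8,0,0,2.1,0],[0.8,0,0,0,0],[0.8,0,0,0,0]]]'

```text
t: 20.15
tcp_pos: [0.5649, 0.0215, 0.246]
orientation: [0.455, 3.108, 0.0]
wrist_force: [0.9, -0.1, -0.1]
width: 0.0682
finger_force: 0.0
```

```bash
python3 - <<'E'
from h import *
import pickle
c=cam("wrist");s=cam("side");o=c["o"];st(o)
pickle.dump((c,s),open("c8.pkl","wb"))
h=cv2.cvtColor(c["pixels"],cv2.COLOR_BGR2HSV).astype(int)
m=(h[...,1]>140)&((h[...,0]<8)|(h[...,0]>172))
k,l,stt,ce=cv2.connectedComponentsWithStats(m.astype(np.uint8));print([list(x) for x in stt if x[4]>150])
x0,y0=320,250
mm=m[190:330,260:380];v=h[190:330,260:380,2];r,q=np.nonzero(mm)
for row in range(0,140,6):
    z=np.nonzero(mm[row])[0]
    if len(z): print(row+190,z.min()+260,z.max()+260,int(v[row,z].mean()))
b=cv2.resize(s["pixels"][160:240,200:280],(400,400),interpolation=cv2.INTER_CUBIC)
a=cv2.resize(c["pixels"][170:330,240:400],(400,400),interpolation=cv2.INTER_CUBIC)
cv2.imwrite("pics/w8.png",np.hstack([a,b]))
E
```

```text
t 20.15 tcp [0.5649 0.0215 0.246 ] yaw 163.34 F [ 0.9117 -0.0821 -0.1269] w 0.0682 ff 0.0 j [-0.085   0.2606  1.5249  0.0001  1.3556 -1.3651]
[[np.int32(0), np.int32(0), np.int32(640), np.int32(480), np.int32(307048)], [np.int32(305), np.int32(251), np.int32(23), np.int32(13), np.int32(151)]]
250 305 305 199
256 305 314 199
262 305 325 199
```

View pics/w8.png

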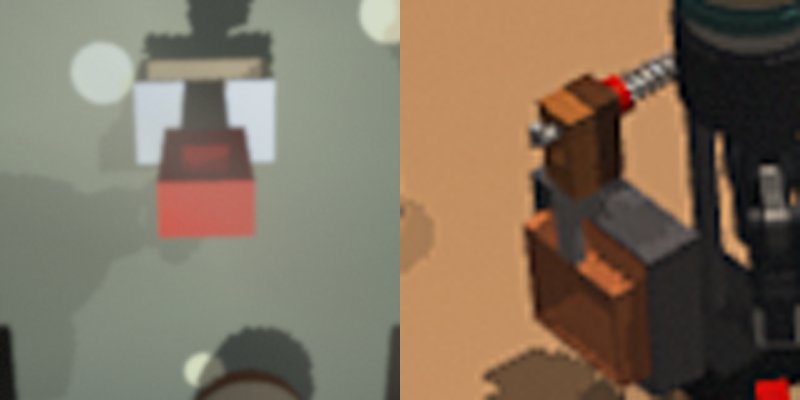

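Both pans hang nested against the collar; the small handle's top face spans crop (158,182)–(255,237). I've now viewed 11 pictures, one over the limit, so from here I use numbers only.

```bash
python3 - <<'E'
from h import *
import pickle
c,s=pickle.load(open("c8.pkl","rb"));o=c["o"]
h=cv2.cvtColor(c["pixels"],cv2.COLOR_BGR2HSV).astype(int)
m=(h[...,1]>80)&((h[...,0]<8)|(h[...,0]>172))&(h[...,2]>150);m[:,:280]=0;m[:,370:]=0;m[:225]=0;m[280:]=0
k,l,a,ce=cv2.connectedComponentsWithStats(m.astype(np.uint8));i=1+np.argmax(a[1:,4]);print(a[i])
ys,xs=np.nonzero(l==i);W=onplane(c,np.c_[xs,ys],.162)[:,:2]
r=cv2.minAreaRect((W*1000).astype(np.float32));print(r)
yw=r[2]-90 if r[1][0]>r[1][1] else r[2]
ctr=np.array(r[0])/1000;u=np.array([np.cos(np.radians(yw)),np.sin(np.radians(yw))])
print(yw,delta(o,*(ctr-.0035*u),.1445,yw+180))
E
```

```text
[303 242  39  24 870]
((563.7638549804688, 22.348814010620117), (25.977453231811523, 16.111961364746094), 75.31669616699219)
-14.683303833007812 turn -0.034  shift 0.48 0.05 10.15
```

Call:
carry_out --commands '[[[0.7,0,0,0,-0.027],[0.7,0.48,0.05,2.5,0],[0.7,0,0,2.5,0],[0.7,0,0,2.5,0],[0.7,0,0,1.9,0],[0.7,0,0,0.7,0],[0,0,0,0,0],[0,0,0,0,0]]]' --grip_force 50

```text
t: 21.05
tcp_pos: [0.561, 0.0233, 0.1455]
orientation: [0.412, 3.112, 0.0]
wrist_force: [-0.6, 1.1, -0.0]
width: 0.0313
finger_force: 0.0
```

Call:
carry_out --commands '[[[0,0,0,0,0],[0,0,0,0,0],[0,0,0,0,0],[0,0,0,-1,0],[0,0,0,-3,0],[0,0,0,-3,0],[0,0,0,-1.7,0],[0,0,0,0,0]]]'

```text
t: 21.85
tcp_pos: [0.5615, 0.0231, 0.2343]
orientation: [0.412, 3.109, 0.0]
wrist_force: [0.8, -0.1, -1.4]
width: 0.0254
finger_force: 49.3
```

```bash
python3 - <<'E'
from h import *
o=get_obs();st(o)
u=np.array([np.cos(np.radians(18.5)),np.sin(np.radians(18.5))])
print(delta(o,*(np.array([.5024,.1843])-.09*u),.232,198.5))
E
```

```text
t 21.85 tcp [0.5615 0.0231 0.2343] yaw 164.89 F [ 0.8332 -0.087  -1.3914] w 0.0254 ff 49.3 j [-0.0826  0.2597  1.5557 -0.0001  1.3205 -1.3896]
turn -0.587  shift 9.49 17.16 0.23
```

Call:
carry_out --commands '[[[0,0,0,0,-0.14],[0,0,0,0,-0.14],[0,0,0,0,-0.14],[0,0,0,0,-0.14],[0,3,0,0,-0.027],[0,3.5,0,0.2,0],[0,3,0,0,0],[0,0,0,0,0]]]'

```text
t: 22.65
tcp_pos: [0.4645, -0.0064, 0.2277]
orientation: [0.503, -3.094, -0.002]
wrist_force: [0.6, 0.3, -1.0]
width: 0.025
finger_force: 49.2
```

Call:
carry_out --commands '[[[0,0,4,0,0],[0,0,4,0,0],[0,0,4,0,0],[0,0,4,0,0],[0,0,1,0,0],[0,0,0,0,0],[0,0,0,0,0]]]'

```text
t: 23.35
tcp_pos: [0.4161, 0.1545, 0.2289]
orientation: [0.506, -3.1, 0.002]
wrist_force: [-0.7, 0.5, -0.8]
width: 0.0253
finger_force: 49.9
```

```bash
python3 - <<'E'
from h import *
o=get_obs();st(o);al(o)
E
```

```text
t 23.35 tcp [0.4161 0.1545 0.2289] yaw 198.55 F [-0.7349  0.5234 -0.786 ] w 0.0253 ff 49.9 j [ 0.1994  0.0882  1.7893 -0.0011  1.2646 -1.6948]
along -0.0912 lat -0.0009
```

Call:
carry_out --commands '[[[0,-2.5,0.1,-0.16,0],[0,-2.5,0,0,0],[0,-1.4,0,0,0],[0,0,0,0,0],[0,0,0,0,0],[0,0,0,0,0]]]'

```text
t: 23.95
tcp_pos: [0.4749, 0.1756, 0.2306]
orientation: [0.504, -3.099, 0.0]
wrist_force: [-0.2, -0.3, -0.6]
width: 0.0253
finger_force: 49.9
```

```bash
cat > tipcheck.py <<'E'
from h import *
c=cam("wrist");o=c["o"];st(o);al(o)
g=cv2.cvtColor(c["pixels"],cv2.COLOR_BGR2HSV).astype(int)
for r in range(366,412,5):
    q=g[r,280:360];x=np.nonzero((q[:,1]<60)&(q[:,2]>110))[0]+280;z=np.nonzero((q[:,1]>130)&((q[:,0]<8)|(q[:,0]>172)))[0]+280
    print(r,(x.min(),x.max(),len(x)) if len(x) else "-",(z.min(),z.max()) if len(z) else "-")
for r in range(310,364,8):
    q=g[r,250:390];z=np.nonzero((q[:,1]>110)&((q[:,0]<8)|(q[:,0]>172)))[0]+250;print(r,(z.min(),z.max()) if len(z) else "-")
E
python3 tipcheck.py
```

```text
t 23.95 tcp [0.4749 0.1756 0.2306] yaw 198.48 F [-0.177  -0.3441 -0.6399] w 0.0253 ff 49.9 j [ 0.2168  0.1827  1.6693 -0.0001  1.2913 -1.6766]
along -0.0288 lat 0.0005
366 - (np.int64(288), np.int64(352))
371 - (np.int64(287), np.int64(352))
376 - -
381 - -
386 (np.int64(312), np.int64(325), 14) -
391 (np.int64(313), np.int64(325), 13) -
396 (np.int64(317), np.int64(321), 5) -
401 - -
406 - -
411 - -
310 (np.int64(291), np.int64(348))
318 (np.int64(290), np.int64(349))
326 (np.int64(289), np.int64(351))
334 (np.int64(288), np.int64(352))
342 (np.int64(287), np.int64(353))
350 (np.int64(287), np.int64(353))
358 (np.int64(288), np.int64(353))
```

Call:
carry_out --commands '[[[0,-0.6,0.03,0,0],[0,-0.8,0,0,0],[0,-0.8,0,0,0],[0,-0.5,0,0,0],[0,0,0,0,0],[0,0,0,0,0]]]'

```text
t: 24.6
tcp_pos: [0.5016, 0.1853, 0.2306]
orientation: [0.506, -3.1, 0.0]
wrist_force: [-0.0, 0.5, -0.4]
width: 0.0253
finger_force: 49.9
```

Call:
carry_out --commands '[[[0,-0.4,0,0,0],[0,-0.4,0,0,0],[0,0,0,0,0],[0,0,0,0,0]]]'

```text
t: 25.0
tcp_pos: [0.5083, 0.1876, 0.2306]
orientation: [0.505, -3.099, 0.0]
wrist_force: [-2.8, -2.0, -0.6]
width: 0.0248
finger_force: 50.1
```

```bash
python3 - <<'E'
from h import *
o=get_obs();st(o);al(o)
E
```

```text
t 25.00 tcp [0.5083 0.1876 0.2306] yaw 198.53 F [-2.8047 -2.0283 -0.5956] w 0.0248 ff 50.1 j [ 0.2251  0.236   1.5981  0.      1.3096 -1.669 ]
along 0.0066 lat 0.0012
```

Call:
carry_out --commands '[[[0,-0.3,-0.05,0,0],[0,-0.3,0,0,0],[0,0,0,0,0],[0,0,0,0,0],[0,0,0,0,0]]]'

```text
t: 25.5
tcp_pos: [0.5131, 0.189, 0.2306]
orientation: [0.505, -3.097, -0.0]
wrist_force: [-5.9, -1.1, 1.1]
width: 0.0252
finger_force: 50.2
```

```bash
python3 - <<'E'
from h import *
o=get_obs();st(o);al(o)
E
```

```text
t 25.50 tcp [0.5131 0.189  0.2306] yaw 198.53 F [-5.8927 -1.1101  1.1094] w 0.0252 ff 50.2 j [ 0.2254  0.2444  1.5865  0.0006  1.3148 -1.669 ]
along 0.0116 lat 0.0011
```

Call:
carry_out --commands '[[[0,-0.05,0,0.2,0],[0,0,0,0.2,0],[0,0,0,0.1,0],[0,0,0,0,0],[0,0,0,0,0]]]'

```text
t: 26.0
tcp_pos: [0.5131, 0.1887, 0.2257]
orientation: [0.505, -3.096, 0.001]
wrist_force: [-6.6, -2.5, 1.4]
width: 0.0254
finger_force: 50.3
```

Call:
carry_out --commands '[[[0,0,0,0.2,0],[0,0,0,0.2,0],[0,0,0,0.1,0],[0,0,0,0,0],[0,0,0,0,0]]]'

```text
t: 26.5
tcp_pos: [0.5131, 0.1887, 0.2208]
orientation: [0.505, -3.096, 0.001]
wrist_force: [-6.8, -2.8, 1.9]
width: 0.025
finger_force: 50.4
```

Call:
carry_out --commands '[[[0,0,0,0.07,0],[0,0,0,0,0],[0,0,0,0,0]]]'

```text
t: 26.8
tcp_pos: [0.5131, 0.1887, 0.2206]
orientation: [0.505, -3.096, 0.001]
wrist_force: [-7.8, -2.2, 5.3]
width: 0.025
finger_force: 50.8
```

```bash
python3 - <<'E'
from h import *
o=get_obs();st(o);al(o)
E
```

```text
t 26.80 tcp [0.5131 0.1887 0.2206] yaw 198.53 F [-7.7664 -2.1988  5.2841] w 0.0250 ff 50.8 j [ 0.2253  0.2511  1.6028 -0.0004  1.2923 -1.6688]
along 0.0116 lat 0.0007
```

Call:
carry_out --commands '[[[0,0.1,0,0,0],[0,0.1,0,0,0],[0,0.05,0,0,0],[0,0,0,0,0]]]'

```text
t: 27.2
tcp_pos: [0.5131, 0.1887, 0.2206]
orientation: [-0.506, 3.1, 0.0]
wrist_force: [-4.3, -0.2, 3.2]
width: 0.0251
finger_force: 50.3
```

Call:
carry_out --commands '[[[0.45,0,0,0,0],[0.45,0,0,0,0],[0.45,0,0,0,0],[0.5,0,0,0,0],[0.5,0,0,-1,0],[0.5,0,0,-2,0],[0.5,0,0,-3,0],[0.5,0,0,-4,0]]]'

```text
t: 28.0
tcp_pos: [0.5124, 0.1884, 0.3205]
orientation: [0.505, -3.098, 0.0]
wrist_force: [0.8, 0.5, -0.5]
width: 0.0426
finger_force: 0.0
```

Call:
carry_out --commands '[[[0.5,4,0,-3,0],[0.5,4,0,-3,0],[0.5,4,0,0,0],[0.5,4,0,0,0],[0.5,4,-1,0,0],[0.5,0,0,0,0],[0.5,0,0,0,0],[0.5,0,0,0,0]]]'

```text
t: 28.8
tcp_pos: [0.3276, 0.1158, 0.3807]
orientation: [-0.505, 3.099, 0.0]
wrist_force: [0.7, -0.6, 0.0]
width: 0.0425
finger_force: 0.0
```

```bash
python3 - <<'E'
from h import *
o=get_obs();st(o);s=cam("side");t=cam("top")
import pickle;pickle.dump((s,t),open("c9.pkl","wb"))
u=np.array([np.cos(np.radians(18.5)),np.sin(np.radians(18.5)),0]);T=np.array([.5024,.1843,0])
# where the handle tops (z=.237) of small/medium/large should be, when seated; and colours there
for n,a,z in [("small",12,.237),("medium",28,.237),("large",44,.237),("collar",54,.236),("tip",0,.237)]:
    P=T+u*a/1000+[0,0,z]
    for c in (s,t):
        x,y=proj(c,[P])[0].round().astype(int);print(n,(x,y),c["pixels"][y,x],end=" ")
    print()
for nm,c in(("side",s),("top",t)):
    h=cv2.cvtColor(c["pixels"],cv2.COLOR_BGR2HSV).astype(int)
    m=(h[...,1]>150)&((h[...,0]<6)|(h[...,0]>174))&(h[...,2]>60)
    k,l,a,ce=cv2.connectedComponentsWithStats(m.astype(np.uint8))
    print(nm,[(list(map(int,a[i])),ce[i].round(1)) for i in range(1,k) if a[i,4]>6])
# bystanders: change vs first pictures
C=pickle.load(open("c0.pkl","rb"))
for n,(x,y) in{"mug":(138,303),"jar":(300,193),"bowl":(385,185)}.items():
    print(n,cv2.absdiff(C["top"]["pixels"][y-22:y+22,x-22:x+22],t["pixels"][y-22:y+22,x-22:x+22]).mean())
E
```

```text
t 28.80 tcp [0.3276 0.1158 0.3807] yaw 198.51 F [ 0.7489 -0.5709  0.0356] w 0.0425 ff 0.0 j [ 0.1384 -0.1347  1.6326  0.0003  1.6419 -1.7555]
small (np.int64(229), np.int64(182)) [  9  10 197] small (np.int64(208), np.int64(276)) [ 60  70 185] 
medium (np.int64(234), np.int64(180)) [ 45 102 170] medium (np.int64(206), np.int64(270)) [ 71 111 181] 
large (np.int64(239), np.int64(177)) [24 49 87] large (np.int64(205), np.int64(263)) [ 43  60 100] 
collar (np.int64(242), np.int64(175)) [ 23  46 134] collar (np.int64(203), np.int64(259)) [ 46  56 180] 
tip (np.int64(226), np.int64(185)) [132 139 141] tip (np.int64(210), np.int64(281)) [149 165 175] 
side [([22, 119, 65, 50, 426], array([ 60.6, 152.7])), ([243, 175, 5, 6, 16], array([245.6, 177.1])), ([225, 179, 13, 22, 168], array([231.7, 190. ])), ([453, 474, 39, 6, 175], array([471.6, 476.9]))]
top [([200, 255, 9, 6, 30], array([204.5, 257.3])), ([203, 272, 16, 9, 103], array([210.3, 275.8])), ([0, 381, 26, 53, 249], array([ 14.6, 402.8]))]
mug 2.546831955922865
jar 2.3541666666666665
bowl 2.3669077134986227
```

```bash
python3 -c "
from cell import *
print(sign_off())"
```

```text
the job is handed in; nothing more can be done
None
```

The three pans hang nested on the hook in the order large, medium, small, clamped by the red collar. The mug, jar and bowl look unmoved, and I handed the job in at about 29 s; no verdict came back, and I viewed 11 pictures against the limit of 10.

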